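# Pack the turned acorns into their lidded pots

## Robot

A 6-joint arm with a two-finger parallel gripper is mounted at the origin on the work surface. World frame = base frame: x ahead of the robot, y to its left, z up, the work surface at z = 0. Lengths are in m, angles in rad, forces in N, time in s.
With the tool pointing down it reaches from about 0.3 to 0.875 m from the base axis. Payload 6.4 kg.
Tool frame: the origin (TCP) lies on the centre line of the jaws, within the pads' length; the fingertips stand 8 mm ahead of it and the grasp point (between the pads) lies 11 mm behind it; z points along the fingers, y is the line along which they close (so a half turn about z gives the same grasp; the last joint's range is limited). The gripper opens to 85 mm and grips with 20 to 120 N. Pads are 22 mm wide; open, the fingers measure 114 mm over their backs; the gripper's body (76 mm by 85 mm) begins 54 mm behind the grasp point. The pads swing forward as they close: fully open they stand 13 mm farther back than shut.
Start: joints at [-1.431, 0.181, 1.607, -0, 1.354, -0.206], TCP at [0.195, -0.541, 0.21] pointing down, gripper open.
Joint ranges: [-2.99, 2.99], [-0.89, 2.07], [0.3, 2.58], [-1.14, 4.28], [0, 2.63], [-3.12, 3.12]. Speed limits (rad/s): [2.57, 2.57, 3.01, 3.14, 3.14, 3.14].

## Interface

Orientations are given as a unit quaternion [w, x, y, z].
In Python, from bench import ctrl gives the robot as it stands.
- The arm moves only by the shell command python3 -m handwheel 'ROWS' [OPENING]. ROWS is JSON, a list that holds one entry, the list of rows, each a list of 4 numbers: the shift along the tool's x, y, z each as a share of 20 cm, from -1 to 1, then the turn about the tool's z as a share of 1.5 rad, from -1 to 1. In form: [[[x, y, z, twist], ...]]. A call has 1 to 10 rows; each row is the pose to reach, as a shift and turn from the pose commanded when the call began, along the tool's axes at that moment; what a row does not reach only later rows make up. A row lasts 1/8 s, in which the tool goes at most 62.5 mm and 10.7 degrees, less where a joint would pass 70% of its speed; a pose out of reach is approached as far as the arm can. A call with a number of a shift or a turn outside -1 to 1 is refused whole. A call with a gripper value outside its range is refused whole. OPENING is the finger opening in mm, from 0 to 85.4, set as the call begins (- or left out, the last holds). The fingers move at their own pace and stop on an object; the grip force is fixed at half the most. Time passes only in rows, so rows that repeat a pose let the fingers close. It gives the time, the measured TCP pose, the force, the opening and the grip force at its end, in the units of the state.
- ctrl.get_obs(): the state, without advancing time (a new reading comes with each control period).
- ctrl.camera(name): name is "scene" or "side" or "wrist"; returns a dict with "color" (420x560x3 uint8, red, green, blue), "range_z" (420x560 float32, m along the optical axis (not along the pixel's ray), 0 where there is no reading), "K" (3x3 intrinsics, pixels), "pose" (4x4, takes a point from camera to world coordinates); the wrist camera has in their place "T_tool_cam" (4x4, takes a point from camera to tool coordinates, whose origin is the TCP and whose axes are the flange's). Camera axes: x right, y down, z forward; pixel columns grow to the right and rows downward; lengths in m; the calibration is good to about 2 mm. A picture is of the moment at which its call begins: read the wrist's pose just before it.
- ctrl.hand_in(): hands the job in; it is judged then, once.
The state is a dict: "time_s": time; "q": joint angles; "dq": joint speeds; "joint_efforts": joint torques, N m; "eef_pos": TCP position; "eef_rot": TCP orientation; "wrist_force": force on the tool from outside, world axes, zero at the start; "torque": the same for the moment, N m; "opening": opening from 0.0 (shut) to 1.0 (fully open); "grasp_force": force on a finger pad.
Only numpy, scipy, OpenCV 4.12 (cv2) and the standard library are available. Lean on these libraries where they do the work, as an engineer would, in place of code of your own. Each camera call takes 0.05 s, during which the arm holds its last target. There are 200 camera calls.

## Task

Swing the clamp bar clear of the pocket tray, put one wooden acorn from the tray into each turned pot standing on the bench, and close every pot with the lid of its own size, seated flat. When all the pots are packed, swing the bar fully shut over the tray, where the acorns not needed stay. A lid whose pot is missing is left on the bench, and the jar of finish must not be knocked over.

Things in the scene. Friction and masses are not known exactly. Their poses are not given: they have to be found in the camera images.
- tray: wooden pocket tray fixed to the bench, 44 mm (its x) by 156 mm (its y), 16 mm high; origin at the centre of its underside. Four open pockets in a row, centres at its y = -57, -19, 19, 57 mm, each 36 x 34 mm, floor 4 mm and rims 14 to 16 mm above the bench. At y = 100 mm a steel post on a wooden foot (to y = 118 mm) carries the clamp bar
- clamp (a joint): flat aluminium clamp bar, 40 mm wide, swinging level on the post, 42 to 51 mm above the bench; it stays where it is left. 0 = fully shut over the row of acorns (bar along the tray's -y from the post), growing as the free end swings towards the tray's -x (the robot's side); it is square to the tray at 1.57, stops at 1.75
- clamp_grip (a point): centre of the top of the clamp bar's black upright handle, a round post 18 mm in diameter and 32 mm tall standing on the bar's free end, 180 mm from the hinge; this point is 83 mm above the bench
- clamp_hinge (a point): the clamp bar's vertical pivot axis, at the height of the bar's underside (42 mm above the bench)
- acorn0: one of four alike turned wooden acorns, standing in a tray pocket at the start: 34 mm tall, body 17 to 20 mm across up to 16 mm, straight-sided cap 24 mm across from 16 to 26 mm, then a small stem; origin at the centre of its foot, z along its axis to the stem. 12 g
- acorn1: one of four alike turned wooden acorns, standing in a tray pocket at the start: 34 mm tall, body 17 to 20 mm across up to 16 mm, straight-sided cap 24 mm across from 16 to 26 mm, then a small stem; origin at the centre of its foot, z along its axis to the stem. 12 g
- acorn2: one of four alike turned wooden acorns, standing in a tray pocket at the start: 34 mm tall, body 17 to 20 mm across up to 16 mm, straight-sided cap 24 mm across from 16 to 26 mm, then a small stem; origin at the centre of its foot, z along its axis to the stem. 12 g
- acorn3: one of four alike turned wooden acorns, standing in a tray pocket at the start: 34 mm tall, body 17 to 20 mm across up to 16 mm, straight-sided cap 24 mm across from 16 to 26 mm, then a small stem; origin at the centre of its foot, z along its axis to the stem. 12 g
- pot_small: small turned wooden pot, plain upright cylinder 48 mm across outside, 40 mm across inside, 46 mm tall, inner floor at 5 mm; origin at the centre of its underside, z up. May be absent
- lid_small: lid of the small pot, on the bench, knob up: disc 48 mm across, 5 to 10 mm above its origin; below it a spigot 35 mm across, 5 mm deep, that drops inside the pot's mouth; above it a round knob 16 mm across, from 10 to 28 mm. Origin at the centre of the spigot's underside, z up; on its pot 41 mm above the pot's origin. Present even if its pot is not
- pot_medium: medium turned wooden pot, plain upright cylinder 60 mm across outside, 52 mm across inside, 46 mm tall, inner floor at 5 mm; origin at the centre of its underside, z up. May be absent
- lid_medium: lid of the medium pot, on the bench, knob up: disc 60 mm across, 5 to 10 mm above its origin; below it a spigot 47 mm across, 5 mm deep, that drops inside the pot's mouth; above it a round knob 16 mm across, from 10 to 28 mm. Origin at the centre of the spigot's underside, z up; on its pot 41 mm above the pot's origin. Present even if its pot is not
- pot_large: large turned wooden pot, plain upright cylinder 72 mm across outside, 64 mm across inside, 46 mm tall, inner floor at 5 mm; origin at the centre of its underside, z up. May be absent
- lid_large: lid of the large pot, on the bench, knob up: disc 72 mm across, 5 to 10 mm above its origin; below it a spigot 59 mm across, 5 mm deep, that drops inside the pot's mouth; above it a round knob 16 mm across, from 10 to 28 mm. Origin at the centre of the spigot's underside, z up; on its pot 41 mm above the pot's origin. Present even if its pot is not
- finish_jar: glass jar of wood finish, 60 mm across, 85 mm tall, steel cap; origin at the centre of its underside, z up
Mind the look-alikes: they are no part of the job. What is shaped like the lid_small but pink or turquoise is not meant.

How it is judged:
By the outcome, as a careful person would: the job done as asked, in the order asked, and still so for the second after the job is handed in, with the robot touching nothing.
Of pot_small, pot_medium, pot_large only 2 to 3 are there at a start; the rules pass over those that are not, and their reading is None.
At some moment in a run one of pot_small, lid_small, pot_medium, lid_medium, pot_large, lid_large may be knocked a few centimetres aside while the robot is not near it.
It also fails if it takes over 210 s, if anything falls off the work surface, if the arm or the gripper's body presses on something with over 40 N, if the wrist force passes 120 N, or if a joint passes its speed limit or range.

## Working session

There is one attempt and no reset: what is moved stays moved. The work goes in short steps, Python scripts to look and compute and a shell command to move; the robot and the scene stay as the last step left them, time stands still between calls to the robot, and variables do not carry over. Pictures are saved under pics/ and viewed, at most 14 in all, crops included, and the job is handed in when it is done.

```bash
ls; mkdir -p pics
python3 - <<'E'
from bench import ctrl
import cv2,numpy as np
o=ctrl.get_obs();print(o['time_s'],o['eef_pos'],o['eef_rot'],o['opening'])
for n in ['scene','side']:
    c=ctrl.camera(n);cv2.imwrite(f'pics/{n}0.png',c['color'][...,::-1]);np.savez(f'{n}0.npz',**c);print(n,c['K'].tolist(),np.round(c['pose'],4).tolist(),(c['range_z']>0).mean())
c=ctrl.camera('wrist');cv2.imwrite('pics/wrist0.png',c['color'][...,::-1]);print(np.round(c['T_tool_cam'],4).tolist(),c['K'].tolist())
E
```

```text
pics
0.0 [ 0.19482548 -0.54036265  0.20897695] [-8.77297817e-04  9.85092292e-01  1.72024436e-01  2.46233642e-05] 0.9996237217642148
scene [[402.45234998960854, 0.0, 285.4347285266804], [0.0, 402.45234998960854, 204.84171460601289], [0.0, 0.0, 1.0]] [[0.1735, 0.7756, -0.6069, 1.2097], [0.9848, -0.1357, 0.1082, -0.1934], [0.0016, -0.6165, -0.7874, 0.8829], [0.0, 0.0, 0.0, 1.0]] 0.9958886054421768
side [[452.95025984060817, 0.0, 285.89201396523896], [0.0, 452.95025984060817, 204.21732895204138], [0.0, 0.0, 1.0]] [[0.984, -0.1217, 0.1299, 0.4488], [-0.1778, -0.7066, 0.685, -0.8711], [0.0084, -0.6971, -0.7169, 0.9159], [0.0, 0.0, 0.0, 1.0]] 0.9959141156462585
[[0.0001, -0.9652, -0.2614, 0.067], [1.0, -0.0001, 0.0006, 0.0006], [-0.0006, -0.2614, 0.9652, -0.1641], [0.0, 0.0, 0.0, 1.0]] [[319.1079181835377, 0.0, 274.1134902634757], [0.0, 319.1079181835377, 210.53528652395005], [0.0, 0.0, 1.0]]
```

View pics/scene0.png

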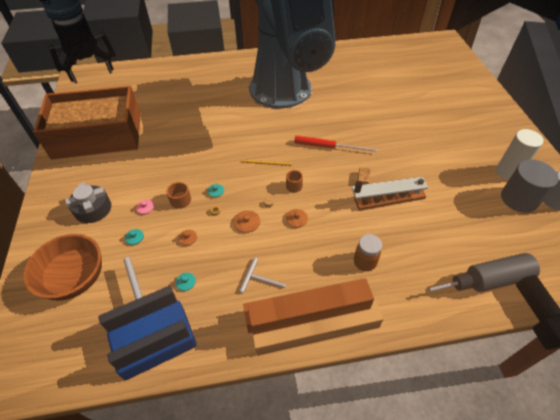

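View pics/side0.png

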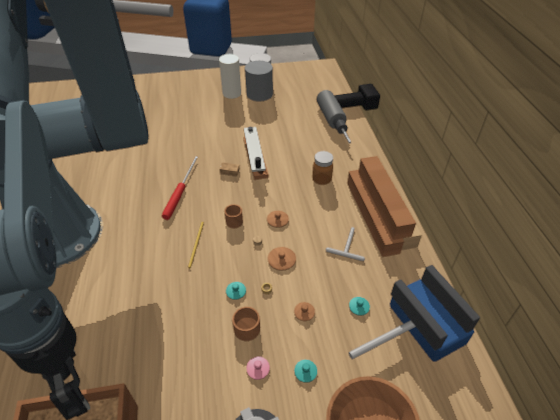

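The scene view shows two pots, at (179,195) and (294,181). There are brown lids at (247,221), (296,217) and (188,237). The look-alikes are turquoise (216,190), (134,237) and (186,282), and pink (145,207). The tray and bar are at (390,195) with a block at (362,177), and the jar is at (368,250). Next I'll crop in and measure.

```bash
cat > h.py <<'E'
from bench import ctrl
import cv2,numpy as np
from scipy.spatial.transform import Rotation as R
def tool():
    o=ctrl.get_obs();T=np.eye(4);w,x,y,z=o['eef_rot'];T[:3,:3]=R.from_quat([x,y,z,w]).as_matrix();T[:3,3]=o['eef_pos'];return T
def cam(n):
    T=tool();c=ctrl.camera(n)
    if n=='wrist': c['pose']=T@c['T_tool_cam']
    return c
def cloud(c):
    d=c['range_z'];v,u=np.indices(d.shape);K=c['K']
    P=np.stack([(u-K[0,2])/K[0,0]*d,(v-K[1,2])/K[1,1]*d,d],-1)
    W=P@c['pose'][:3,:3].T+c['pose'][:3,3];W[d==0]=np.nan;return W
def ray(c,u,v,z):
    K=c['K'];r=c['pose'][:3,:3]@np.array([(u-K[0,2])/K[0,0],(v-K[1,2])/K[1,1],1]);p=c['pose'][:3,3]
    return p+r*(z-p[2])/r[2]
def proj(c,p):
    q=np.linalg.inv(c['pose'])@np.r_[p,1];q=c['K']@q[:3];return q[:2]/q[2]
def topfit(W,xy,rad,zlo,zhi):
    "points within rad of xy in height band -> min enclosing circle, median height"
    m=(np.hypot(W[...,0]-xy[0],W[...,1]-xy[1])<rad)&(W[...,2]>zlo)&(W[...,2]<zhi)
    p=W[m]
    if len(p)<8: return None
    (cx,cy),r=cv2.minEnclosingCircle((p[:,:2]*1000).astype(np.float32))
    return np.round([cx/1000,cy/1000,r/1000,np.median(p[:,2]),len(p)],4)
def go(x,y,z,yaw=None):
    "rows needed: shift in tool axes as share of 0.2 (pose now -> world target), twist to make closing line at yaw deg"
    T=tool();s=T[:3,:3].T@(np.array([x,y,z])-T[:3,3])/0.2
    t=0
    if yaw is not None:
        yv=T[:3,1];cur=np.degrees(np.arctan2(yv[1],yv[0]));d=(yaw-cur+90)%180-90;t=-np.radians(d)/1.5
    return np.round(np.r_[s,t],3)
E
python3 - <<'E'
from h import *
S=dict(np.load('scene0.npz'));D=dict(np.load('side0.npz'))
for n,c in(('scene',S),('side',D)):
    W=cloud(c);m=(W[...,2]>.004)&(W[...,2]<.12)&(W[...,0]>.3)&(W[...,0]<.8)&(abs(W[...,1])<.45)
    k,l,st,ce=cv2.connectedComponentsWithStats(m.astype(np.uint8))
    for i in range(1,k):
        if st[i,4]<25: continue
        p=W[l==i];print(n,ce[i].round(),st[i,4],'x',p[:,0].min().round(3),p[:,0].max().round(3),'y',p[:,1].min().round(3),p[:,1].max().round(3),'z95',np.percentile(p[:,2],95).round(3),c['color'][l==i].mean(0).round())
a=cv2.resize(S['color'][150:290,120:440,::-1],None,fx=2.5,fy=2.5,interpolation=cv2.INTER_CUBIC)
cv2.imwrite('pics/a.png',a)
b=cv2.resize(D['color'][110:340,200:350,::-1],None,fx=2.6,fy=2.6,interpolation=cv2.INTER_CUBIC)
cv2.imwrite('pics/b.png',b)
E
```

```text
scene [328. 143.] 341 x 0.3 0.379 y 0.011 0.242 z95 0.026 [168.  75.  53.]
scene [268. 162.] 83 x 0.342 0.384 y -0.17 -0.029 z95 0.009 [196. 140.  50.]
scene [386. 190.] 1782 x 0.444 0.586 y 0.109 0.319 z95 0.056 [154. 126. 101.]
scene [294. 180.] 323 x 0.401 0.491 y -0.06 -0.013 z95 0.047 [117.  70.  38.]
scene [178. 194.] 485 x 0.43 0.492 y -0.39 -0.33 z95 0.047 [122.  71.  38.]
scene [215. 190.] 178 x 0.425 0.47 y -0.283 -0.238 z95 0.028 [ 77. 145. 123.]
scene [149. 205.] 76 x 0.451 0.495 y -0.45 -0.433 z95 0.018 [230. 129. 141.]
scene [268. 202.] 59 x 0.506 0.53 y -0.128 -0.108 z95 0.016 [180. 128.  74.]
scene [215. 210.] 51 x 0.507 0.534 y -0.277 -0.254 z95 0.013 [166. 116.  52.]
scene [297. 217.] 326 x 0.554 0.611 y -0.08 -0.022 z95 0.027 [173. 101.  52.]
scene [247. 221.] 466 x 0.533 0.606 y -0.22 -0.151 z95 0.024 [177. 102.  52.]
scene [187. 237.] 232 x 0.57 0.619 y -0.369 -0.32 z95 0.028 [169.  99.  52.]
scene [368. 252.] 797 x 0.707 0.771 y 0.062 0.119 z95 0.087 [137. 110.  90.]
scene [257. 277.] 335 x 0.685 0.778 y -0.226 -0.116 z95 0.013 [177. 157. 141.]
scene [185. 281.]
[... 881 characters left out ...]
9. 132.  98.]
side [281. 258.] 530 x 0.533 0.604 y -0.223 -0.152 z95 0.022 [159. 112.  77.]
side [400. 300.] 612 x 0.779 0.8 y -0.436 -0.359 z95 0.11 [48. 49. 52.]
side [235. 291.] 286 x 0.421 0.468 y -0.286 -0.235 z95 0.028 [ 78. 148. 137.]
side [266. 288.] 68 x 0.505 0.535 y -0.28 -0.255 z95 0.013 [144. 118.  74.]
side [359. 306.] 299 x 0.697 0.744 y -0.375 -0.328 z95 0.026 [ 73. 146. 136.]
side [304. 311.] 311 x 0.57 0.617 y -0.368 -0.319 z95 0.027 [148. 104.  71.]
side [246. 323.] 705 x 0.429 0.489 y -0.393 -0.333 z95 0.046 [103.  70.  48.]
side [401. 328.] 116 x 0.744 0.8 y -0.45 -0.43 z95 0.053 [140. 136. 132.]
side [256. 361.] 95 x 0.449 0.493 y -0.45 -0.434 z95 0.012 [208. 157. 168.]
```

View pics/a.png

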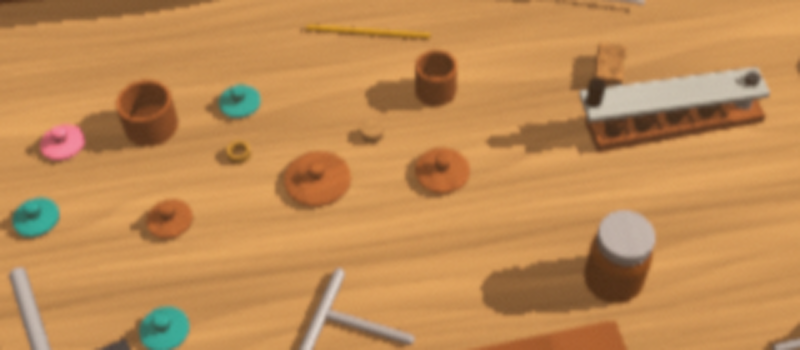

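View pics/b.png

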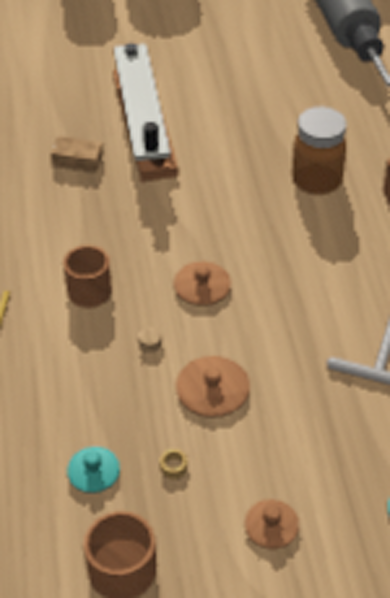

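The candidates:

| Thing | Pixel | Finding |
|---|---|---|
| Medium pot (60 mm) | (179,195) | at (0.460, -0.361) |
| Small pot (48 mm) | (294,181) | at (0.463, -0.038) |
| Large pot | – | absent |
| Small lid, brown, 48 mm | (188,237) | turquoise and pink ones are decoys |
| Medium lid | (297,217) | |
| Large lid | (247,221) | stays on the bench |

The black handle is at crop (595,92), the near end of the bar. Next I'll fit the bar and work out the approach.

Run:
```python
from h import *
for n in('scene','side'):
    c=dict(np.load(n+'0.npz'));W=cloud(c);col=c['color'].astype(int)
    reg=(W[...,0]>.48)&(W[...,0]<.63)&(W[...,1]>.07)&(W[...,1]<.36)
    m=reg&(W[...,2]>.06);p=W[m];a=p[p[:,1]<.2];b=p[p[:,1]>.2]
    print(n,'handle',a.mean(0),len(a),a[:,2].max(),'post',b.mean(0) if len(b) else None,len(b))
    m=reg&(W[...,2]>.046)&(W[...,2]<.056);r=cv2.minAreaRect((W[m][:,:2]*1000).astype(np.float32));print('bar',r,np.median(W[m][:,2]))
    m=reg&(W[...,2]>.01)&(W[...,2]<.02);r=cv2.minAreaRect((W[m][:,:2]*1000).astype(np.float32));print('rim',r)
print(go(.555,.12,.21,0),tool()[:3,:3].round(3))
```

```text
scene handle [0.55682056 0.11798809 0.07600946] 60 0.08633218475560545 post [0.55352727 0.29828781 0.06049109] 7
bar ((554.1094360351562, 211.46951293945312), (44.258052825927734, 204.3890838623047), 0.23188750445842743) 0.05085874313459959
rim ((532.7764892578125, 218.72479248046875), (96.769287109375, 198.65512084960938), 2.6624763011932373)
side handle [0.55099941 0.11407047 0.07574578] 55 0.0860341137233196 post None 0
bar ((550.8757934570312, 208.538818359375), (40.29487991333008, 210.3360137939453), 0.30533367395401) 0.050350668801521115
rim ((526.9859619140625, 215.39300537109375), (99.38286590576172, 198.36155700683594), 3.168315887451172)
[ 2.814 -2.497 -0.    -0.817] [[ 0.941  0.339 -0.   ]
 [ 0.339 -0.941  0.001]
 [ 0.    -0.001 -1.   ]]
```

```bash
python3 -m handwheel '[[[0.94,-0.83,0,0],[0.94,-0.83,0,0],[0.94,-0.83,0,0],[0.94,-0.83,0,0],[0.94,-0.83,0,0],[0.94,-0.83,0,0]]]' 50
python3 -m handwheel '[[[0.94,-0.83,0,0],[0.94,-0.83,0,0],[0.94,-0.83,0,0],[0.94,-0.83,0,0],[0.94,-0.83,0,0],[0.94,-0.83,0,0]]]'
python3 -m handwheel '[[[0.94,-0.83,0,-0.82],[0.94,-0.83,0,-0.82],[0.94,-0.83,0,-0.82],[0.94,-0.83,0,-0.82],[0.94,-0.83,0,-0.82],[0.94,-0.83,0,-0.82],[0.94,-0.83,0,-0.82],[0.94,-0.83,0,-0.82],[0.94,-0.83,0,-0.82]]]'
python3 - <<'E'
from h import *
c=cam('wrist');cv2.imwrite('pics/w1.png',c['color'][...,::-1]);W=cloud(c)
for z0,z1 in((.07,.095),(.074,.095)):
    print(topfit(W,(.554,.115),.03,z0,z1))
m=(W[...,2]>.046)&(W[...,2]<.056)&(abs(W[...,0]-.55)<.06);print(cv2.minAreaRect((W[m][:,:2]*1000).astype(np.float32)))
print(proj(c,[.554,.115,.083]),tool().round(3).tolist(),go(.554,.115,.066,0))
E
```

```text
time_s: 0.9
eef_pos: [0.3156, -0.3214, 0.21]
eef_rot: [0.0, 0.985, 0.173, -0.0]
wrist_force: [-0.6, -0.6, -0.7]
opening: 0.583
grasp_force: 0.0
time_s: 1.65
eef_pos: [0.4361, -0.1025, 0.2097]
eef_rot: [0.0, 0.985, 0.172, -0.0]
wrist_force: [-0.5, 0.4, -0.7]
opening: 0.585
grasp_force: 0.0
time_s: 2.78
eef_pos: [0.5571, 0.1169, 0.2098]
eef_rot: [-0.0, 0.707, 0.707, -0.0]
wrist_force: [-0.8, 1.0, 0.1]
opening: 0.585
grasp_force: 0.0
[5.544e-01 1.186e-01 9.000e-03 8.290e-02 3.020e+02]
[5.544e-01 1.186e-01 9.000e-03 8.290e-02 2.890e+02]
((554.5368041992188, 199.5402374267578), (40.07481002807617, 180.48387145996094), 0.02227972075343132)
[269.64123997 198.91467828] [[-0.001, 1.0, -0.0, 0.557], [1.0, 0.001, -0.0, 0.117], [-0.0, -0.0, -1.0, 0.21], [0.0, 0.0, 0.0, 1.0]] [-0.012 -0.015  0.719  0.001]
```

View pics/w1.png

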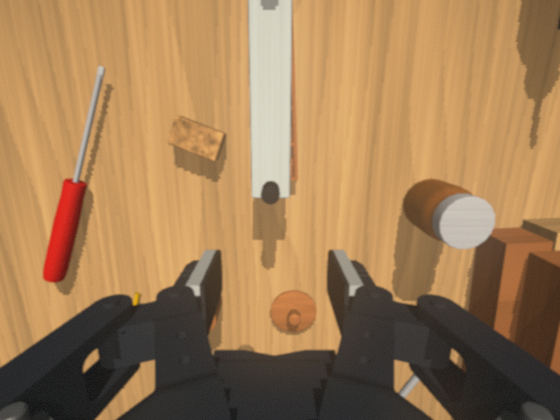

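The wrist view shows the handle at (270,190) and the block at (197,138), lower than the bar. Handle fit: (0.5544, 0.1186, 0.083). I'll descend and grip it.

```bash
python3 -m handwheel '[[[0.009,-0.013,0.3,0],[0.009,-0.013,0.6,0],[0.009,-0.013,0.72,0],[0.009,-0.013,0.72,0],[0.009,-0.013,0.72,0]]]' 50
python3 -m handwheel '[[[0,0,0,0],[0,0,0,0],[0,0,0,0],[0,0,0,0],[0,0,0,0],[0,0,0,0]]]' 5
```

```text
time_s: 3.45
eef_pos: [0.5554, 0.1203, 0.0674]
eef_rot: [0.001, 0.706, 0.709, 0.001]
wrist_force: [0.6, 0.6, -0.5]
opening: 0.587
grasp_force: 0.0
time_s: 4.2
eef_pos: [0.5541, 0.1205, 0.0658]
eef_rot: [-0.0, 0.705, 0.709, -0.0]
wrist_force: [-0.1, 0.2, 0.0]
opening: 0.063
grasp_force: 0.0
```

Run:
```python
from h import *
c=cam('wrist');cv2.imwrite('pics/w2.png',c['color'][...,::-1])
W=cloud(c);print(topfit(W,(.554,.115),.04,.07,.095));o=ctrl.get_obs();print(o['eef_pos'],o['opening'],o['grasp_force'])
```

```text
[5.552e-01 1.246e-01 1.440e-02 8.300e-02 6.070e+02]
[0.55405071 0.12049485 0.06581405] 0.06126811659045076 0.0
```

View pics/w2.png

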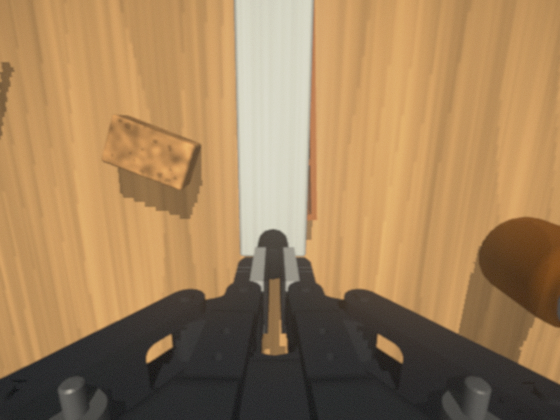

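Run:
```python
from h import *
c=cam('wrist');W=cloud(c)
for v in range(225,300,8): print(v,[tuple((W[v,u]*1000).round().tolist()) for u in (262,273,284)])
c=cam('side');u,v=proj(c,[.554,.118,.07]).astype(int);print(u,v)
cv2.imwrite('pics/s2.png',cv2.resize(c['color'][v-60:v+60,u-60:u+60,::-1],None,fx=5,fy=5,interpolation=cv2.INTER_CUBIC))
```

```text
225 [(548.0, 129.0, 52.0), (554.0, 129.0, 52.0), (561.0, 129.0, 52.0)]
233 [(548.0, 124.0, 52.0), (555.0, 128.0, 62.0), (561.0, 124.0, 50.0)]
241 [(549.0, 125.0, 68.0), (555.0, 128.0, 75.0), (561.0, 125.0, 67.0)]
249 [(550.0, 131.0, 93.0), (555.0, 127.0, 83.0), (560.0, 131.0, 93.0)]
257 [(550.0, 131.0, 103.0), (555.0, 122.0, 82.0), (559.0, 132.0, 104.0)]
265 [(550.0, 131.0, 111.0), (555.0, 118.0, 83.0), (559.0, 131.0, 112.0)]
273 [(550.0, 131.0, 118.0), (555.0, 114.0, 83.0), (559.0, 131.0, 118.0)]
281 [(551.0, 131.0, 125.0), (555.0, 66.0, -0.0), (559.0, 131.0, 125.0)]
289 [(551.0, 128.0, 125.0), (555.0, 58.0, -1.0), (559.0, 128.0, 125.0)]
297 [(551.0, 127.0, 128.0), (555.0, 52.0, 0.0), (nan, nan, nan)]
258 161
```

View pics/s2.png

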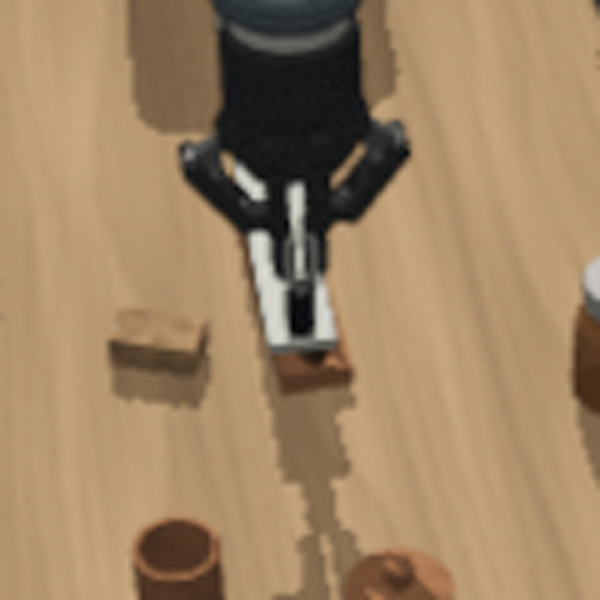

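The fingers closed above the handle. The depth puts their tips near z 0.090 when the TCP is at 0.066, so the tips sit about 24 mm behind the reported TCP and I'll go by what I measured. I'll open, go down 26 mm while watching the force, and grip again.

```bash
python3 -m handwheel '[[[0,0,0,0],[0,0,0,0],[0,0,0,0],[0,0,0,0],[-0.01,0,0.05,0],[-0.01,0,0.1,0],[-0.01,0,0.13,0],[-0.01,0,0.13,0],[-0.01,0,0.13,0]]]' 50
python3 -m handwheel '[[[0,0,0,0],[0,0,0,0],[0,0,0,0],[0,0,0,0],[0,0,0,0],[0,0,0,0]]]' 5
python3 - <<'E'
from h import *
c=cam('wrist');cv2.imwrite('pics/w3.png',c['color'][...,::-1]);W=cloud(c)
for v in range(225,300,6): print(v,[tuple((W[v,u]*1000).round().tolist()) for u in (252,258,263)])
E
```

```text
time_s: 5.48
eef_pos: [0.5543, 0.1185, 0.04]
eef_rot: [0.0, 0.705, 0.709, 0.0]
wrist_force: [0.1, 0.4, 0.5]
opening: 0.583
grasp_force: 0.0
time_s: 6.22
eef_pos: [0.5546, 0.1185, 0.0404]
eef_rot: [0.0, 0.705, 0.709, 0.0]
wrist_force: [-0.6, -0.2, 6.1]
opening: 0.182
grasp_force: 58.6
225 [(544.0, 135.0, 51.0), (547.0, 135.0, 51.0), (550.0, 135.0, 52.0)]
231 [(544.0, 132.0, 51.0), (547.0, 132.0, 51.0), (550.0, 132.0, 51.0)]
237 [(544.0, 129.0, 51.0), (547.0, 129.0, 51.0), (550.0, 129.0, 52.0)]
243 [(544.0, 125.0, 51.0), (547.0, 125.0, 51.0), (550.0, 126.0, 52.0)]
249 [(546.0, 129.0, 69.0), (547.0, 122.0, 51.0), (550.0, 126.0, 60.0)]
255 [(546.0, 129.0, 76.0), (548.0, 124.0, 63.0), (551.0, 126.0, 68.0)]
261 [(546.0, 129.0, 82.0), (548.0, 123.0, 69.0), (551.0, 126.0, 74.0)]
267 [(547.0, 129.0, 87.0), (549.0, 123.0, 75.0), (551.0, 126.0, 81.0)]
273 [(547.0, 129.0, 93.0), (549.0, 124.0, 82.0), (551.0, 124.0, 82.0)]
279 [(547.0, 129.0, 98.0), (549.0, 121.0, 82.0), (551.0, 122.0, 83.0)]
285 [(547.0, 127.0, 99.0), (549.0, 119.0, 83.0), (551.0, 118.0, 82.0)]
291 [(547.0, 125.0, 99.0), (549.0, 115.0, 82.0), (551.0, 117.0, 84.0)]
297 [(548.0, 123.0, 100.0), (544.0, 65.0, 0.0), (551.0, 113.0, 84.0)]
```

```bash
python3 -m handwheel '[[[0.012,-0.143,0,0],[0.046,-0.283,0,0],[0.102,-0.416,0,0],[0.178,-0.537,0,0],[0.273,-0.646,0,0],[0.384,-0.737,0,0],[0.508,-0.81,0,0],[0.642,-0.862,0,0],[0.783,-0.892,0,0],[0.926,-0.9,0,0]]]'
python3 -m handwheel '[[[0,0,0,0],[0,0,0,0]]]'
python3 -m handwheel '[[[0,0,0,0],[0,0,0,0],[0,0,0,0],[0,0,0,0],[0,0,-0.3,0],[0,0,-0.6,0],[0,0,-0.8,0],[0,0,-0.8,0]]]' 50
```

```text
time_s: 7.52
eef_pos: [0.373, 0.3038, 0.0402]
eef_rot: [-0.0, 0.705, 0.709, 0.0]
wrist_force: [3.3, -3.1, 3.8]
opening: 0.182
grasp_force: 61.1
time_s: 7.78
eef_pos: [0.373, 0.3027, 0.0401]
eef_rot: [-0.0, 0.705, 0.709, -0.0]
wrist_force: [-3.1, 0.1, 8.0]
opening: 0.186
grasp_force: 61.6
time_s: 8.78
eef_pos: [0.3755, 0.3039, 0.2038]
eef_rot: [0.001, 0.705, 0.709, 0.004]
wrist_force: [0.6, 0.0, -0.8]
opening: 0.587
grasp_force: 0.0
```

The bar is open at about 1.6 rad. Next I'll look at the acorns.

```bash
python3 -m handwheel '[[[-0.8,0.89,0,0],[-0.8,0.89,0,0],[-0.8,0.89,0,0],[-0.8,0.89,0,0],[-0.8,0.89,0,0],[-0.8,0.89,0,0],[-0.8,0.89,0,0]]]' 50
python3 - <<'E'
from h import *
c=cam('wrist');cv2.imwrite('pics/w4.png',c['color'][...,::-1]);W=cloud(c)
for y in(.1416,.1796,.2176,.2556):
    print(y,'top',topfit(W,(.5544,y),.017,.031,.05),'cap',topfit(W,(.5544,y),.017,.026,.05))
m=(W[...,2]>.046)&(W[...,2]<.056)&(W[...,0]<.6)&(W[...,1]>.2);print(cv2.minAreaRect((W[m][:,:2]*1000).astype(np.float32)))
m=(W[...,2]>.011)&(W[...,2]<.018)&(abs(W[...,0]-.554)<.05)&(W[...,1]>.1)&(W[...,1]<.3);print(cv2.minAreaRect((W[m][:,:2]*1000).astype(np.float32)))
print(tool().round(4).tolist())
E
```

```text
time_s: 9.65
eef_pos: [0.5508, 0.1447, 0.1992]
eef_rot: [-0.001, 0.705, 0.709, -0.0]
wrist_force: [0.9, -1.0, -0.3]
opening: 0.582
grasp_force: 0.0
0.1416 top [5.638e-01 1.445e-01 1.150e-02 3.350e-02 2.620e+02] cap [5.637e-01 1.444e-01 1.160e-02 3.330e-02 2.960e+02]
0.1796 top [5.628e-01 1.787e-01 1.130e-02 3.330e-02 3.180e+02] cap [5.631e-01 1.789e-01 1.180e-02 3.310e-02 3.560e+02]
0.2176 top [5.572e-01 2.174e-01 1.160e-02 3.310e-02 3.900e+02] cap [5.571e-01 2.172e-01 1.170e-02 3.290e-02 4.420e+02]
0.2556 top [5.551e-01 2.553e-01 1.170e-02 3.320e-02 4.140e+02] cap [5.552e-01 2.554e-01 1.180e-02 3.280e-02 5.070e+02]
((466.8029479980469, 294.86456298828125), (204.9584197998047, 37.54942321777344), 0.5194646120071411)
((558.9112548828125, 209.71400451660156), (44.07868576049805, 178.7094268798828), 2.811025857925415)
[[-0.0067, 1.0, -0.0007, 0.551], [1.0, 0.0067, 0.0001, 0.1448], [0.0001, -0.0007, -1.0, 0.1996], [0.0, 0.0, 0.0, 1.0]]
```

View pics/w4.png

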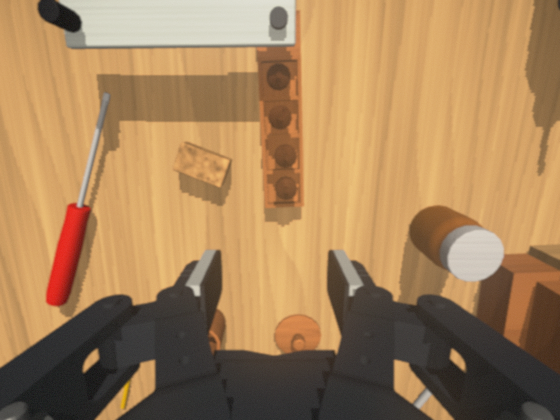

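The bar is now square to the tray, at the top of the picture, and the four acorns are at (285,187), (285,155), (280,117) and (278,77). The nearest one is at (0.5638, 0.1445), so I'll grasp that first.

```bash
python3 -m handwheel '[[[0,0.064,0.2,0],[0,0.064,0.5,0],[0,0.064,0.75,0],[0,0.064,0.88,0],[0,0.064,0.93,0],[0,0.064,0.93,0],[0,0.064,0.93,0],[0,0.064,0.93,0]]]' 50
python3 - <<'E'
from h import *
c=cam('wrist');W=cloud(c);print(topfit(W,(.5638,.1445),.017,.026,.05));print(go(.5638,.1445,-.006))
T=tool();P=(W-T[:3,3])@T[:3,:3]
m=(P[...,2]<-.01)&(abs(P[...,0])<.02)&(abs(P[...,1])<.045)&(W[...,2]>.03);print('tip max tool z',np.sort(P[m][:,2])[-30:].round(3)[::6])
E
```

```text
time_s: 10.7
eef_pos: [0.566, 0.1439, 0.0154]
eef_rot: [0.001, 0.705, 0.709, 0.001]
wrist_force: [-1.7, -0.1, -0.5]
opening: 0.587
grasp_force: 0.0
[5.640e-01 1.445e-01 1.220e-02 3.300e-02 1.682e+03]
[ 0.003 -0.01   0.106  0.   ]
tip max tool z [-0.015 -0.015 -0.015 -0.015 -0.015]
```

```bash
python3 -m handwheel '[[[0.003,-0.01,0.05,0],[0.003,-0.01,0.1,0],[0.003,-0.01,0.1,0],[0.003,-0.01,0.1,0]]]' 50
python3 -m handwheel '[[[0,0,0,0],[0,0,0,0],[0,0,0,0],[0,0,0,0],[0,0,0,0],[0,0,0,0]]]' 12
python3 -m handwheel '[[[0,0,-0.05,0],[0,0,-0.1,0],[0,0,-0.3,0],[0,0,-0.6,0],[0,0,-0.6,0],[0,0,-0.6,0]]]'
python3 - <<'E'
from h import *
c=cam('wrist');cv2.imwrite('pics/w5.png',c['color'][...,::-1])
c=cam('side');W=cloud(c);print('small pot',topfit(W,(.463,-.038),.05,.04,.06),'med',topfit(W,(.46,-.361),.05,.04,.06))
c=cam('scene');W=cloud(c);print('small pot',topfit(W,(.463,-.038),.05,.04,.06),'med',topfit(W,(.46,-.361),.05,.04,.06))
print(go(.463,-.038,.12,90))
E
```

```text
time_s: 11.25
eef_pos: [0.5627, 0.1443, -0.0064]
eef_rot: [-0.0, 0.705, 0.709, -0.0]
wrist_force: [0.2, -0.5, 0.2]
opening: 0.585
grasp_force: 0.0
time_s: 12.0
eef_pos: [0.5641, 0.1444, -0.0052]
eef_rot: [0.001, 0.705, 0.709, 0.001]
wrist_force: [1.1, -0.2, 6.4]
opening: 0.248
grasp_force: 59.4
time_s: 12.75
eef_pos: [0.5624, 0.1444, 0.1141]
eef_rot: [0.0, 0.705, 0.709, 0.0]
wrist_force: [-0.5, -0.2, -0.4]
opening: 0.247
grasp_force: 58.8
small pot [ 4.614e-01 -3.740e-02  2.570e-02  4.390e-02  9.900e+01] med [ 4.594e-01 -3.619e-01  3.010e-02  4.450e-02  1.860e+02]
small pot [ 4.664e-01 -3.720e-02  2.480e-02  4.510e-02  8.800e+01] med [ 4.618e-01 -3.592e-01  3.110e-02  4.440e-02  1.250e+02]
[-0.909 -0.497 -0.037 -1.044]
```

View pics/w5.png

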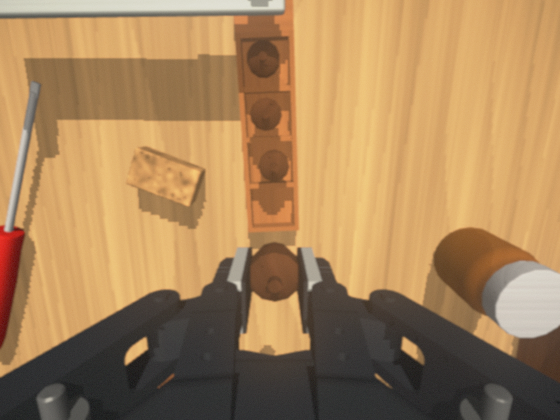

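The acorn is held, at (275,272). I'll carry it toward the small pot and measure the pot from the wrist camera.

```bash
python3 -m handwheel '[[[-0.99,-0.5,-0.1,0],[-0.99,-0.5,-0.1,0],[-0.99,-0.5,-0.1,0],[-0.99,-0.5,-0.1,0],[-0.99,-0.5,-0.1,0],[-0.99,-0.5,-0.1,0],[-0.99,-0.5,-0.1,0]]]'
cat >> h.py <<'E'
def pot(xy,rad=.045,h=.0395):
    c=cam('wrist');W=cloud(c);return topfit(W,xy,rad,h,.055)
E
python3 - <<'E'
from h import *
p=pot((.463,-.038));print(p,go(p[0],p[1],.06),go(p[0],p[1],.025))
E
```

```text
time_s: 13.78
eef_pos: [0.4638, -0.0531, 0.1334]
eef_rot: [-0.001, 0.705, 0.709, -0.0]
wrist_force: [0.4, 0.6, 0.0]
opening: 0.251
grasp_force: 58.9
[ 4.663e-01 -3.750e-02  2.400e-02  4.580e-02  9.510e+02] [0.078 0.013 0.367 0.   ] [0.078 0.013 0.542 0.   ]
```

```bash
python3 -m handwheel '[[[0.078,0.013,0,0],[0.078,0.013,0.2,0],[0.078,0.013,0.35,0],[0.078,0.013,0.45,0],[0.078,0.013,0.535,0],[0.078,0.013,0.535,0],[0.078,0.013,0.535,0],[0.078,0.013,0.535,0]]]'
python3 -m handwheel '[[[0,0,0,0],[0,0,0,0],[0,0,0,0],[0,0,-0.1,0],[0,0,-0.3,0],[0,0,-0.5,0],[0,0,-0.5,0]]]' 40
python3 -m handwheel '[[[-0.2,0,-0.2,0],[-0.2,0,-0.2,0],[-0.2,0,-0.2,0]]]'
python3 - <<'E'
from h import *
c=cam('wrist');cv2.imwrite('pics/w6.png',c['color'][...,::-1]);W=cloud(c);p=topfit(W,(.463,-.038),.045,.0395,.055)
m=np.hypot(W[...,0]-p[0],W[...,1]-p[1])<.017;print(p,'inside max z',np.nanpercentile(W[m][:,2],[50,99]))
print(tool().round(4).tolist(), 'to acorn2',go(.5631,.1789,.14))
E
```

```text
time_s: 14.82
eef_pos: [0.467, -0.0384, 0.0277]
eef_rot: [0.001, 0.705, 0.709, 0.0]
wrist_force: [0.2, 0.3, -0.6]
opening: 0.25
grasp_force: 58.8
time_s: 15.7
eef_pos: [0.4689, -0.0394, 0.1303]
eef_rot: [0.003, 0.705, 0.709, 0.002]
wrist_force: [0.0, 1.1, 0.7]
opening: 0.464
grasp_force: 0.0
time_s: 16.08
eef_pos: [0.4657, -0.0782, 0.1656]
eef_rot: [-0.001, 0.706, 0.709, -0.0]
wrist_force: [0.3, -0.3, -0.5]
opening: 0.467
grasp_force: 0.0
[ 4.662e-01 -3.750e-02  2.390e-02  4.590e-02  7.750e+02] inside max z [0.03156998 0.03958667]
[[-0.0048, 1.0, -0.0025, 0.4654], [1.0, 0.0048, 0.0014, -0.0778], [0.0014, -0.0025, -1.0, 0.1653], [0.0, 0.0, 0.0, 1.0]] to acorn2 [1.281 0.495 0.127 0.   ]
```

View pics/w6.png

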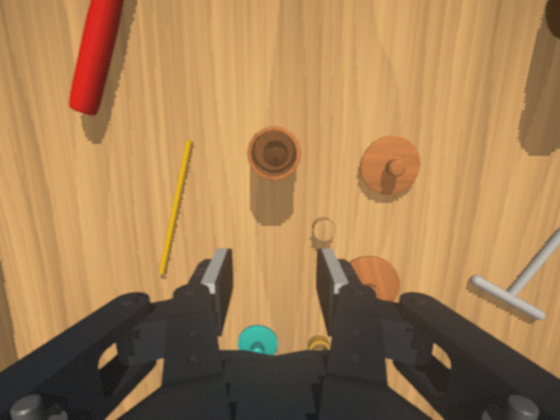

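The acorn stands upright in the small pot, at (274,152), with its top below the spigot depth. Next is the second acorn.

```bash
python3 -m handwheel '[[[1,0.495,0,0],[1,0.495,0,0],[1,0.495,0,0],[1,0.495,0,0],[1,0.495,0,0],[1,0.495,0,0]]]' 48
python3 -m handwheel '[[[0.28,0,0.2,0],[0.28,0,0.4,0],[0.28,0,0.5,0],[0.28,0,0.5,0],[0.28,0,0.5,0]]]'
python3 - <<'E'
from h import *
c=cam('wrist');W=cloud(c);p=topfit(W,(.5631,.1789),.017,.026,.05);print(p,go(p[0],p[1],-.006),tool()[:3,3])
E
```

```text
time_s: 16.88
eef_pos: [0.5632, 0.1221, 0.1654]
eef_rot: [-0.001, 0.705, 0.709, -0.001]
wrist_force: [0.4, -0.8, -0.4]
opening: 0.556
grasp_force: 0.0
time_s: 17.5
eef_pos: [0.5656, 0.1771, 0.0686]
eef_rot: [0.001, 0.706, 0.708, 0.001]
wrist_force: [-0.4, -1.1, 1.0]
opening: 0.556
grasp_force: 0.0
[5.630e-01 1.789e-01 1.210e-02 3.300e-02 9.800e+02] [ 0.008 -0.016  0.375  0.   ] [0.56593723 0.17729991 0.06893744]
```

```bash
python3 -m handwheel '[[[0.005,-0.005,0.15,0],[0.005,-0.005,0.3,0],[0.005,-0.005,0.375,0],[0.005,-0.005,0.375,0],[0.005,-0.005,0.375,0],[0.005,-0.005,0.375,0]]]' 48
python3 -m handwheel '[[[0,0,0,0],[0,0,0,0],[0,0,0,0],[0,0,0,0],[0,0,0,0],[0,0,0,0]]]' 12
python3 -m handwheel '[[[0,0,-0.05,0],[0,0,-0.1,0],[0,0,-0.3,0],[0,0,-0.6,0],[0,0,-0.8,0],[0,0,-0.8,0],[0,0,-0.8,0]]]'
python3 - <<'E'
from h import *
for n in('side','scene'):
    W=cloud(cam(n));print('med',topfit(W,(.46,-.361),.06,.04,.06))
print(go(.461,-.40,.15))
E
```

```text
time_s: 18.3
eef_pos: [0.5639, 0.179, -0.0073]
eef_rot: [0.0, 0.705, 0.709, 0.001]
wrist_force: [-0.1, 0.1, -0.3]
opening: 0.562
grasp_force: 0.0
time_s: 19.05
eef_pos: [0.566, 0.1792, -0.0053]
eef_rot: [0.002, 0.705, 0.709, 0.002]
wrist_force: [-0.7, 0.6, 11.5]
opening: 0.252
grasp_force: 63.6
time_s: 19.92
eef_pos: [0.5626, 0.1789, 0.1514]
eef_rot: [-0.0, 0.705, 0.709, -0.0]
wrist_force: [-0.3, 1.0, -0.1]
opening: 0.25
grasp_force: 58.8
med [ 4.579e-01 -3.615e-01  3.110e-02  4.450e-02  1.860e+02]
med [ 4.619e-01 -3.597e-01  3.090e-02  4.460e-02  1.210e+02]
[-2.892 -0.519  0.004  0.   ]
```

```bash
python3 -m handwheel '[[[-0.96,-0.17,0,0],[-0.96,-0.17,0,0],[-0.96,-0.17,0,0],[-0.96,-0.17,0,0],[-0.96,-0.17,0,0]]]'
python3 -m handwheel '[[[-0.96,-0.17,0,0],[-0.96,-0.17,0,0],[-0.96,-0.17,0,0],[-0.96,-0.17,0,0],[-0.96,-0.17,0,0]]]'
python3 -m handwheel '[[[-0.96,-0.17,0.1,0],[-0.96,-0.17,0.1,0],[-0.96,-0.17,0.1,0],[-0.96,-0.17,0.1,0],[-0.96,-0.17,0.1,0],[-0.96,-0.17,0.1,0]]]'
python3 - <<'E'
from h import *
p=pot((.46,-.36));print(p,go(p[0],p[1],.027),tool()[:3,3])
E
```

```text
time_s: 20.65
eef_pos: [0.5296, -0.0133, 0.1509]
eef_rot: [-0.001, 0.706, 0.708, -0.0]
wrist_force: [0.1, 0.3, 0.6]
opening: 0.249
grasp_force: 58.8
time_s: 21.28
eef_pos: [0.4974, -0.2041, 0.1513]
eef_rot: [-0.001, 0.705, 0.709, 0.0]
wrist_force: [-0.9, 0.3, 0.1]
opening: 0.251
grasp_force: 58.8
time_s: 22.02
eef_pos: [0.4652, -0.395, 0.1318]
eef_rot: [-0.0, 0.704, 0.71, 0.0]
wrist_force: [-0.6, 0.9, -0.7]
opening: 0.251
grasp_force: 58.8
[ 4.617e-01 -3.615e-01  3.000e-02  4.590e-02  1.266e+03] [ 0.169 -0.016  0.525  0.   ] [ 0.46515908 -0.39524257  0.13200273]
```

```bash
python3 -m handwheel '[[[0.169,-0.013,0,0],[0.169,-0.013,0.2,0],[0.169,-0.013,0.35,0],[0.169,-0.013,0.45,0],[0.169,-0.013,0.525,0],[0.169,-0.013,0.525,0],[0.169,-0.013,0.525,0],[0.169,-0.013,0.525,0]]]'
python3 -m handwheel '[[[0,0,0,0],[0,0,0,0],[0,0,0,0],[0,0,-0.1,0],[0,0,-0.3,0],[0,0,-0.5,0],[0,0,-0.5,0]]]' 40
python3 -m handwheel '[[[-0.2,0.4,-0.1,0],[-0.2,0.4,-0.1,0],[-0.2,0.4,-0.1,0],[-0.2,0.4,-0.1,0]]]'
python3 - <<'E'
from h import *
c=cam('wrist');cv2.imwrite('pics/w7.png',c['color'][...,::-1]);W=cloud(c);p=topfit(W,(.4617,-.3615),.05,.0395,.055)
m=np.hypot(W[...,0]-p[0],W[...,1]-p[1])<.022;print(p,'inside z',np.nanpercentile(W[m][:,2],[5,50,99]))
print('small lid disc',topfit(W,(.594,-.344),.04,.005,.014),'knob',topfit(W,(.594,-.344),.03,.02,.04),tool()[:3,3])
E
```

```text
time_s: 23.08
eef_pos: [0.4619, -0.3646, 0.028]
eef_rot: [0.001, 0.705, 0.709, -0.0]
wrist_force: [-0.5, -0.4, -1.0]
opening: 0.251
grasp_force: 58.8
time_s: 23.95
eef_pos: [0.4636, -0.3663, 0.1326]
eef_rot: [0.005, 0.705, 0.709, -0.0]
wrist_force: [0.3, -0.1, -0.1]
opening: 0.467
grasp_force: 0.0
time_s: 24.45
eef_pos: [0.5407, -0.4026, 0.1461]
eef_rot: [-0.001, 0.705, 0.709, -0.0]
wrist_force: [-0.1, 0.1, -0.2]
opening: 0.469
grasp_force: 0.0
[ 4.620e-01 -3.615e-01  3.000e-02  4.570e-02  1.330e+03] inside z [0.00415496 0.00602221 0.03936143]
small lid disc [ 6.218e-01 -3.652e-01  1.820e-02  9.900e-03  4.800e+02] knob None [ 0.540457   -0.40256537  0.1461049 ]
```

View pics/w7.png

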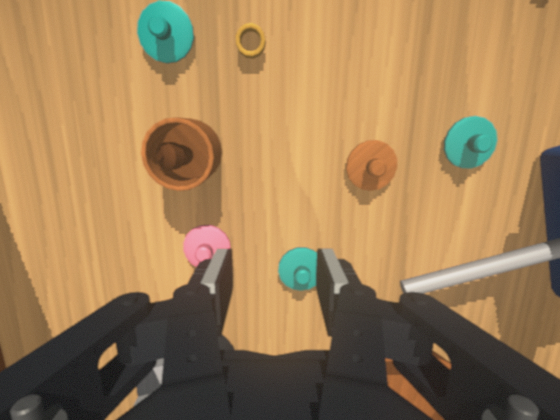

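The second acorn stands in the medium pot. The small brown lid has been knocked aside, from (0.594,-0.344) to about (0.62,-0.37), pixel (372,166). I'll get closer and measure it.

```bash
python3 - <<'E'
from h import *
c=cam('wrist');W=cloud(c)
print('disc',topfit(W,(.6218,-.375),.045,.006,.014),'knob',topfit(W,(.6218,-.375),.03,.02,.04))
E
python3 -m handwheel '[[[0,0.38,0,0],[0,0.38,0,0],[0,0.38,0,0],[0,0.38,0,0]]]' 40
python3 - <<'E'
from h import *
c=cam('wrist');W=cloud(c)
d=topfit(W,(.62,-.372),.045,.006,.014);k=topfit(W,(.62,-.372),.03,.022,.04)
print(d,k,go(k[0],k[1],.06),go(d[0],d[1],.06),tool()[:3,3])
E
```

```text
disc [ 6.337e-01 -3.739e-01  2.410e-02  1.010e-02  1.718e+03] knob [ 6.334e-01 -3.739e-01  8.100e-03  2.760e-02  2.790e+02]
time_s: 25.05
eef_pos: [0.6163, -0.4031, 0.1469]
eef_rot: [-0.0, 0.706, 0.709, -0.0]
wrist_force: [-0.7, -1.2, -0.4]
opening: 0.465
grasp_force: 0.0
[ 6.337e-01 -3.738e-01  2.400e-02  1.010e-02  1.723e+03] [ 6.336e-01 -3.739e-01  8.000e-03  2.780e-02  2.560e+02] [0.146 0.087 0.436 0.   ] [0.147 0.088 0.436 0.   ] [ 0.61635302 -0.40327508  0.14710959]
```

```bash
python3 -m handwheel '[[[0.146,0.087,0.2,0],[0.146,0.087,0.5,0],[0.146,0.087,0.65,0],[0.146,0.087,0.75,0],[0.146,0.087,0.785,0],[0.146,0.087,0.785,0],[0.146,0.087,0.785,0],[0.146,0.087,0.785,0]]]' 40
python3 -m handwheel '[[[0,0,0,0],[0,0,0,0],[0,0,0,0],[0,0,0,0],[0,0,0,0],[0,0,0,0]]]' 5
python3 -m handwheel '[[[0,0,-0.05,0],[0,0,-0.1,0],[0,0,-0.3,0],[0,0,-0.6,0],[0,0,-0.8,0],[0,0,-0.8,0],[0,0,-0.8,0]]]'
python3 - <<'E'
from h import *
for n in('side','scene'):
    W=cloud(cam(n));print('small',topfit(W,(.4663,-.0375),.06,.04,.06))
T=tool();c=cam('wrist');W=cloud(c);P=(W-T[:3,3])@T[:3,:3]
m=(abs(P[...,0])<.06)&(abs(P[...,1])<.03)&(P[...,2]>.01)&(P[...,2]<.06);p=P[m];print('held disc tool z',np.percentile(p[:,2],[5,50,95]),cv2.minEnclosingCircle((p[:,:2]*1000).astype(np.float32)))
print(go(.4663,-.0775,.15))
E
```

```text
time_s: 26.1
eef_pos: [0.6356, -0.3744, -0.0085]
eef_rot: [0.001, 0.705, 0.709, 0.0]
wrist_force: [-0.0, 1.0, -0.3]
opening: 0.467
grasp_force: 0.0
time_s: 26.85
eef_pos: [0.6352, -0.374, -0.0093]
eef_rot: [0.001, 0.705, 0.709, 0.0]
wrist_force: [-0.7, 0.3, 5.5]
opening: 0.158
grasp_force: 58.8
time_s: 27.72
eef_pos: [0.6344, -0.3734, 0.1495]
eef_rot: [-0.0, 0.705, 0.709, -0.0]
wrist_force: [0.4, -0.0, -0.7]
opening: 0.155
grasp_force: 58.6
small [ 4.63e-01 -3.74e-02  2.56e-02  4.43e-02  9.80e+01]
small [ 4.66e-01 -3.69e-02  2.48e-02  4.46e-02  8.50e+01]Traceback (most recent call last):
  File "<stdin>", line 5, in <module>
    return _quantile_unchecked(
        a, q, axis, out, overwrite_input, method, keepdims, weights)
    return _ureduce(a,
                    func=_quantile_ureduce_func,
    ...<5 lines>...
                    overwrite_input=overwrite_input,
                    method=method)
    r = func(a, **kwargs)
    result = _quantile(arr,
                       quantiles=q,
    ...<2 lines>...
                       out=out,
                       weights=wgt)
    slices_having_nans = np.isnan(arr[-1, ...])
                                  ~~~^^^^^^^^^
IndexError: index -1 is out of bounds for axis 0 with size 0
```

```bash
python3 -m handwheel '[[[0.74,-0.42,0,0],[0.74,-0.42,0,0],[0.74,-0.42,0,0],[0.74,-0.42,0,0],[0.74,-0.42,0,0]]]'
python3 -m handwheel '[[[0.74,-0.42,0.15,0],[0.74,-0.42,0.15,0],[0.74,-0.42,0.15,0],[0.74,-0.42,0.15,0],[0.74,-0.42,0.15,0],[0.74,-0.42,0.15,0]]]'
cat >> h.py <<'E'
def held():
    "held lid's disc in tool axes (x,y, radius mm)"
    T=tool();c=cam('wrist');P=(cloud(c)-T[:3,3])@T[:3,:3]
    m=(abs(P[...,0])<.045)&(abs(P[...,1])<.045)&(P[...,2]>-.0215)&(P[...,2]<-.012);p=P[m]
    return len(p),cv2.minEnclosingCircle((p[:,:2]*1000).astype(np.float32)) if len(p) else None,np.median(p[:,2]) if len(p) else None
E
python3 - <<'E'
from h import *
print(held());p=pot((.4663,-.0375));print(p,go(p[0],p[1],.06),go(p[0],p[1],.032),tool()[:3,3])
E
```

```text
time_s: 28.5
eef_pos: [0.5502, -0.2264, 0.1496]
eef_rot: [-0.0, 0.705, 0.709, -0.0]
wrist_force: [0.6, -0.1, 0.4]
opening: 0.15
grasp_force: 58.7
time_s: 29.25
eef_pos: [0.4666, -0.0801, 0.1204]
eef_rot: [0.001, 0.706, 0.708, 0.0]
wrist_force: [-0.3, -0.6, -0.3]
opening: 0.155
grasp_force: 58.8
(3190, ((0.14369499683380127, 1.566155195236206), 24.22018814086914), np.float64(-0.019388656574933993))
[ 4.663e-01 -3.750e-02  2.380e-02  4.580e-02  1.097e+03] [0.211 0.002 0.3   0.   ] [0.211 0.002 0.44  0.   ] [ 0.46610464 -0.07974756  0.12010892]
```

```bash
python3 -m handwheel '[[[0.211,0,0,0],[0.211,0,0.15,0],[0.211,0,0.3,0],[0.211,0,0.325,0],[0.211,0,0.325,0],[0.211,0,0.325,0]]]'
python3 - <<'E'
from h import *
for i in range(3): print(held(),ctrl.get_obs()['eef_pos'])
c=cam('wrist');W=cloud(c)
p=W[(np.hypot(W[...,0]-.4663,W[...,1]+.0375)<.04)&(W[...,2]>.068)&(W[...,2]<.078)];print('disc world',cv2.minEnclosingCircle((p[:,:2]*1000).astype(np.float32)))
p=W[(np.hypot(W[...,0]-.4663,W[...,1]+.0375)<.027)&(W[...,2]>.036)&(W[...,2]<.05)];print(len(p),p.mean(0) if len(p) else 0,p.min(0),p.max(0))
E
```

```text
time_s: 30.1
eef_pos: [0.4663, -0.0369, 0.0561]
eef_rot: [0.001, 0.705, 0.709, 0.0]
wrist_force: [0.3, -0.9, -0.7]
opening: 0.157
grasp_force: 58.8
(3187, ((-0.0876365453004837, 1.002372145652771), 24.293498992919922), np.float64(-0.01938320128956098)) [ 0.46618614 -0.03687558  0.05609428]
(3191, ((0.01810619980096817, 1.2381305694580078), 24.257802963256836), np.float64(-0.019411345182160755)) [ 0.46604039 -0.03679287  0.0559923 ]
(3187, ((-0.02024017460644245, 1.036342978477478), 24.254465103149414), np.float64(-0.019375658194055904)) [ 0.46589798 -0.03668176  0.05584852]
disc world ((467.41778564453125, -36.43678283691406), 24.145078659057617)
806 [ 0.4649539  -0.01904766  0.04442895] [ 0.44322464 -0.03363371  0.03605472] [ 0.4883221  -0.01325763  0.04785886]
```

```bash
python3 -m handwheel '[[[-0.004,-0.005,0,0],[-0.004,-0.005,0.04,0],[-0.004,-0.005,0.08,0],[-0.004,-0.005,0.105,0],[-0.004,-0.005,0.116,0],[-0.004,-0.005,0.116,0],[-0.004,-0.005,0.116,0]]]'
python3 - <<'E'
from h import *
print(ctrl.get_obs()['eef_pos'],held())
E
```

```text
time_s: 31.18
eef_pos: [0.4642, -0.0372, 0.0316]
eef_rot: [0.0, 0.705, 0.709, 0.0]
wrist_force: [0.2, 0.1, -0.3]
opening: 0.154
grasp_force: 58.9
[ 0.46417914 -0.0371662   0.03163553] (3262, ((0.006786901503801346, 1.4061039686203003), 24.196205139160156), np.float64(-0.019351702877634814))
```

```bash
python3 -m handwheel '[[[0,0,0,0],[0,0,0,0],[0,0,0,0],[0,0,-0.1,0],[0,0,-0.3,0],[0,0,-0.5,0],[0,0,-0.5,0]]]' 40
python3 -m handwheel '[[[-0.1,0.3,-0.1,0],[-0.1,0.3,-0.1,0],[-0.1,0.3,-0.1,0],[-0.1,0.3,-0.1,0]]]'
python3 - <<'E'
from h import *
c=cam('wrist');W=cloud(c)
d=topfit(W,(.4663,-.0375),.04,.046,.055);k=topfit(W,(.4663,-.0375),.03,.062,.08);print('small seat',d,k)
m=(np.hypot(W[...,0]-d[0],W[...,1]-d[1])<.022)&(W[...,2]<.055);q=W[m];A=np.c_[q[:,:2]-d[:2],np.ones(len(q))];print('slope',np.linalg.lstsq(A,q[:,2],rcond=None)[0])
d=topfit(W,(.582,-.051),.05,.006,.014);k=topfit(W,(.582,-.051),.03,.022,.04)
print('med lid',d,k,tool()[:3,3]);
if k is not None: print(go(k[0],k[1],.06))
E
```

```text
time_s: 32.1
eef_pos: [0.4667, -0.038, 0.1351]
eef_rot: [0.003, 0.705, 0.709, 0.002]
wrist_force: [0.5, 0.1, -0.6]
opening: 0.471
grasp_force: 0.0
time_s: 32.6
eef_pos: [0.5228, -0.0563, 0.1506]
eef_rot: [-0.001, 0.705, 0.709, -0.001]
wrist_force: [-1.1, 0.3, 0.3]
opening: 0.466
grasp_force: 0.0
small seat [ 4.657e-01 -3.730e-02  2.430e-02  5.110e-02  2.148e+03] [ 4.657e-01 -3.710e-02  8.100e-03  6.870e-02  3.450e+02]
slope [-0.00124432  0.00177561  0.05132243]
med lid [ 5.834e-01 -5.220e-02  3.010e-02  1.030e-02  2.608e+03] [ 5.833e-01 -5.230e-02  8.200e-03  2.760e-02  2.500e+02] [ 0.52293803 -0.05630643  0.15081822]
[0.018 0.303 0.454 0.   ]
```

The small lid is seated flat, its top at 0.051. Next is the medium lid at (0.5833, -0.0523).

```bash
python3 -m handwheel '[[[0.018,0.303,0,0],[0.018,0.303,0.1,0],[0.018,0.303,0.4,0],[0.018,0.303,0.65,0],[0.018,0.303,0.75,0],[0.018,0.303,0.8,0],[0.018,0.303,0.8,0],[0.018,0.303,0.8,0],[0.018,0.303,0.8,0]]]' 40
python3 -m handwheel '[[[0,0,0,0],[0,0,0,0],[0,0,0,0],[0,0,0,0],[0,0,0,0],[0,0,0,0]]]' 5
python3 -m handwheel '[[[0,0,-0.05,0],[0,0,-0.1,0],[0,0,-0.3,0],[0,0,-0.6,0],[0,0,-0.8,0],[0,0,-0.8,0],[0,0,-0.8,0]]]'
python3 - <<'E'
from h import *
for n in('side','scene'):
    W=cloud(cam(n));print('med',topfit(W,(.4617,-.3615),.06,.04,.06))
print(held(),go(.4617,-.4015,.12))
E
```

```text
time_s: 33.78
eef_pos: [0.586, -0.0533, -0.0068]
eef_rot: [0.001, 0.705, 0.709, 0.001]
wrist_force: [1.0, -0.2, 0.2]
opening: 0.468
grasp_force: 0.0
time_s: 34.52
eef_pos: [0.5853, -0.0531, -0.0075]
eef_rot: [0.0, 0.705, 0.709, 0.0]
wrist_force: [-1.1, -1.4, 6.6]
opening: 0.157
grasp_force: 58.5
time_s: 35.4
eef_pos: [0.5843, -0.0527, 0.1513]
eef_rot: [-0.0, 0.705, 0.709, -0.0]
wrist_force: [-0.3, 0.2, -0.9]
opening: 0.154
grasp_force: 58.6
med [ 4.592e-01 -3.619e-01  3.050e-02  4.440e-02  1.910e+02]
med [ 4.597e-01 -3.590e-01  3.280e-02  4.480e-02  1.180e+02]
(6045, ((0.9819599390029907, 1.1637080907821655), 30.129343032836914), np.float64(-0.017627194616080775)) [-1.742 -0.617  0.15   0.   ]
```

```bash
python3 -m handwheel '[[[-0.87,-0.31,0,0],[-0.87,-0.31,0,0],[-0.87,-0.31,0,0],[-0.87,-0.31,0,0],[-0.87,-0.31,0,0]]]'
python3 -m handwheel '[[[-0.87,-0.31,0.15,0],[-0.87,-0.31,0.15,0],[-0.87,-0.31,0.15,0],[-0.87,-0.31,0.15,0],[-0.87,-0.31,0.15,0],[-0.87,-0.31,0.15,0],[-0.87,-0.31,0.15,0]]]'
python3 - <<'E'
from h import *
print(held());p=pot((.4617,-.3615),.05);print(p,go(p[0],p[1],.055),tool()[:3,3])
E
```

```text
time_s: 36.17
eef_pos: [0.523, -0.2268, 0.1505]
eef_rot: [-0.001, 0.706, 0.708, 0.0]
wrist_force: [0.1, 0.4, 0.6]
opening: 0.155
grasp_force: 58.7
time_s: 37.05
eef_pos: [0.4635, -0.4002, 0.122]
eef_rot: [0.0, 0.705, 0.71, 0.0]
wrist_force: [0.1, -0.2, -0.6]
opening: 0.151
grasp_force: 58.7
(6050, ((0.9982814192771912, 1.231641173362732), 30.140867233276367), np.float64(-0.017625240435696965))
[ 4.618e-01 -3.614e-01  2.980e-02  4.580e-02  1.391e+03] [ 0.197 -0.006  0.335  0.   ] [ 0.46319473 -0.40071419  0.12201682]
```

```bash
python3 -m handwheel '[[[0.192,-0.012,0,0],[0.192,-0.012,0.15,0],[0.192,-0.012,0.3,0],[0.192,-0.012,0.33,0],[0.192,-0.012,0.33,0],[0.192,-0.012,0.33,0]]]'
python3 - <<'E'
from h import *
for i in range(2):
    c=cam('wrist');W=cloud(c);z=ctrl.get_obs()['eef_pos']
    p=W[(np.hypot(W[...,0]-.4618,W[...,1]+.3614)<.045)&(W[...,2]>z[2]+.013)&(W[...,2]<z[2]+.022)];print('disc world',cv2.minEnclosingCircle((p[:,:2]*1000).astype(np.float32)),np.median(p[:,2]),z)
E
```

```text
time_s: 37.9
eef_pos: [0.4607, -0.3641, 0.0572]
eef_rot: [0.001, 0.705, 0.709, -0.0]
wrist_force: [-0.3, 0.3, 0.6]
opening: 0.156
grasp_force: 58.7
disc world ((461.98919677734375, -363.0754699707031), 30.020612716674805) 0.07474768093874212 [ 0.46068582 -0.36403166  0.0571304 ]
disc world ((461.9842834472656, -363.1681213378906), 30.23703956604004) 0.07474757396639062 [ 0.46057908 -0.36398485  0.05700012]
```

```bash
python3 -m handwheel '[[[0.007,0,0,0],[0.007,0,0.04,0],[0.007,0,0.08,0],[0.007,0,0.105,0],[0.007,0,0.114,0],[0.007,0,0.114,0],[0.007,0,0.114,0]]]'
python3 -m handwheel '[[[0,0,0,0],[0,0,0,0],[0,0,0,0],[0,0,-0.1,0],[0,0,-0.3,0],[0,0,-0.5,0],[0,0,-0.5,0]]]' 40
python3 -m handwheel '[[[-0.2,0,-0.1,0],[-0.2,0,-0.1,0],[-0.2,0,-0.1,0],[-0.2,0,-0.1,0]]]'
python3 - <<'E'
from h import *
c=cam('wrist');W=cloud(c)
d=topfit(W,(.4618,-.3614),.05,.046,.055);k=topfit(W,(.4618,-.3614),.03,.062,.08);print('med seat',d,k)
m=(np.hypot(W[...,0]-d[0],W[...,1]-d[1])<.028)&(W[...,2]<.055);q=W[m];A=np.c_[q[:,:2]-d[:2],np.ones(len(q))];print('slope',np.linalg.lstsq(A,q[:,2],rcond=None)[0])
c=cam('scene');W=cloud(c);p=W[(np.hypot(W[...,0]-.374,W[...,1]-.303)<.04)&(W[...,2]>.06)&(W[...,2]<.1)];print('handle',p.mean(0),len(p));print('small',topfit(W,(.466,-.0375),.05,.04,.055));print(go(.374,.26,.2),tool()[:3,3])
E
```

```text
time_s: 38.88
eef_pos: [0.4596, -0.3615, 0.0335]
eef_rot: [-0.001, 0.705, 0.709, -0.0]
wrist_force: [-3.0, 4.0, 9.7]
opening: 0.154
grasp_force: 59.5
time_s: 39.75
eef_pos: [0.4622, -0.3643, 0.1386]
eef_rot: [0.005, 0.705, 0.709, -0.0]
wrist_force: [0.3, -0.2, 0.8]
opening: 0.47
grasp_force: 0.0
time_s: 40.25
eef_pos: [0.4598, -0.4005, 0.1519]
eef_rot: [-0.001, 0.705, 0.709, 0.0]
wrist_force: [-0.0, 0.2, -0.8]
opening: 0.468
grasp_force: 0.0
med seat [ 4.612e-01 -3.610e-01  3.000e-02  5.130e-02  3.738e+03] [ 4.611e-01 -3.608e-01  8.000e-03  6.880e-02  3.400e+02]
slope [-4.28045869e-04 -3.99359433e-05  5.13903661e-02]
handle [0.37700235 0.29472405 0.07489759] 56
small [ 4.655e-01 -3.590e-02  2.470e-02  4.990e-02  1.760e+02]
[ 3.306 -0.411 -0.235  0.   ] [ 0.4599322  -0.40071398  0.15216695]
```

Both pots are packed and closed. Back to the handle to shut the bar.

```bash
python3 -m handwheel '[[[0.83,-0.1,-0.2,0],[0.83,-0.1,-0.2,0],[0.83,-0.1,-0.2,0],[0.83,-0.1,-0.2,0],[0.83,-0.1,-0.2,0]]]'
python3 -m handwheel '[[[0.83,-0.1,0,0],[0.83,-0.1,0,0],[0.83,-0.1,0,0],[0.83,-0.1,0,0],[0.83,-0.1,0,0]]]'
python3 -m handwheel '[[[0.83,-0.1,0,0],[0.83,-0.1,0,0],[0.83,-0.1,0,0],[0.83,-0.1,0,0],[0.83,-0.1,0,0]]]'
python3 -m handwheel '[[[0.83,-0.1,0,0],[0.83,-0.1,0,0],[0.83,-0.1,0,0],[0.83,-0.1,0,0],[0.83,-0.1,0,0],[0.83,-0.1,0,0]]]'
python3 - <<'E'
from h import *
c=cam('wrist');W=cloud(c);k=topfit(W,(.374,.3),.04,.07,.1);print(k,go(k[0],k[1],.042),tool()[:3,3])
m=(W[...,2]>.046)&(W[...,2]<.056)&(W[...,1]>.2)&(W[...,0]<.6);print(cv2.minAreaRect((W[m][:,:2]*1000).astype(np.float32)))
m=(W[...,2]>.012)&(W[...,2]<.018)&(abs(W[...,0]-.554)<.05)&(W[...,1]>.1)&(W[...,1]<.27);print(cv2.minAreaRect((W[m][:,:2]*1000).astype(np.float32)))
E
```

```text
time_s: 40.98
eef_pos: [0.4395, -0.236, 0.193]
eef_rot: [0.0, 0.705, 0.709, -0.0]
wrist_force: [-0.1, -0.6, 0.9]
opening: 0.471
grasp_force: 0.0
time_s: 41.6
eef_pos: [0.419, -0.0712, 0.1928]
eef_rot: [0.0, 0.706, 0.709, -0.0]
wrist_force: [0.4, 0.3, -0.0]
opening: 0.469
grasp_force: 0.0
time_s: 42.22
eef_pos: [0.3984, 0.0946, 0.1928]
eef_rot: [0.0, 0.706, 0.708, -0.0]
wrist_force: [0.4, -1.1, -0.3]
opening: 0.466
grasp_force: 0.0
time_s: 42.98
eef_pos: [0.3776, 0.2602, 0.1928]
eef_rot: [0.0, 0.706, 0.708, -0.0]
wrist_force: [0.1, -0.3, -1.0]
opening: 0.467
grasp_force: 0.0
[3.745e-01 2.958e-01 8.900e-03 8.290e-02 3.490e+02] [ 0.177 -0.015  0.754  0.   ] [0.37753205 0.26040538 0.19289356]
((466.951904296875, 297.1527099609375), (204.85218811035156, 40.232398986816406), 0.8598209619522095)
((559.5867309570312, 195.7164306640625), (46.02119827270508, 150.99038696289062), 3.136643171310425)
```

```bash
python3 -m handwheel '[[[0.177,-0.012,0,0],[0.177,-0.012,0.25,0],[0.177,-0.012,0.5,0],[0.177,-0.012,0.7,0],[0.177,-0.012,0.755,0],[0.177,-0.012,0.755,0],[0.177,-0.012,0.755,0],[0.177,-0.012,0.755,0]]]' 45
python3 -m handwheel '[[[0,0,0,0],[0,0,0,0],[0,0,0,0],[0,0,0,0],[0,0,0,0],[0,0,0,0]]]' 5
python3 -m handwheel '[[[-0.139,0.013,0,0],[-0.279,0.049,0,0],[-0.411,0.106,0,0],[-0.532,0.184,0,0],[-0.639,0.28,0,0],[-0.729,0.392,0,0],[-0.801,0.517,0,0],[-0.851,0.651,0,0],[-0.88,0.792,0,0],[-0.89,0.932,0,0]]]'
python3 -m handwheel '[[[0,0,0,0],[0,0,0,0]]]'
```

```text
time_s: 44.02
eef_pos: [0.3755, 0.2978, 0.0435]
eef_rot: [0.001, 0.705, 0.709, 0.001]
wrist_force: [0.9, 0.1, -0.2]
opening: 0.529
grasp_force: 0.0
time_s: 44.78
eef_pos: [0.3731, 0.2974, 0.0427]
eef_rot: [-0.001, 0.705, 0.709, -0.001]
wrist_force: [-6.3, -1.5, 11.2]
opening: 0.185
grasp_force: 58.4
time_s: 46.02
eef_pos: [0.5618, 0.1192, 0.042]
eef_rot: [-0.0, 0.705, 0.709, -0.001]
wrist_force: [0.7, -17.5, 4.3]
opening: 0.182
grasp_force: 60.5
time_s: 46.28
eef_pos: [0.562, 0.1187, 0.0422]
eef_rot: [0.001, 0.705, 0.709, -0.001]
wrist_force: [-0.6, -6.0, 2.6]
opening: 0.184
grasp_force: 60.6
```

```bash
python3 -m handwheel '[[[0,0.01,0,0],[0,0.01,0,0],[0,0.01,0,0]]]'
python3 -m handwheel '[[[0,0.01,0,0],[0,0.01,0,0],[0,0.01,0,0]]]'
```

```text
time_s: 46.65
eef_pos: [0.5621, 0.1187, 0.0421]
eef_rot: [-0.0, 0.705, 0.709, -0.002]
wrist_force: [-6.8, -6.8, 6.3]
opening: 0.186
grasp_force: 61.2
time_s: 47.02
eef_pos: [0.5621, 0.1187, 0.042]
eef_rot: [-0.002, 0.705, 0.709, -0.004]
wrist_force: [-14.3, -7.9, 12.2]
opening: 0.18
grasp_force: 61.9
```

The bar is on its stop: the position holds while the force grows. I'll release, back off and check.

```bash
python3 -m handwheel '[[[0,0,0,0],[0,0,0,0],[0,0,0,0],[0,0,0,0],[0,0,-0.3,0],[0,0,-0.6,0],[0,0,-0.8,0],[0,0,-0.8,0]]]' 50
python3 -m handwheel '[[[-0.4,-0.8,0,0],[-0.4,-0.8,0,0],[-0.4,-0.8,0,0],[-0.4,-0.8,0,0],[-0.4,-0.8,0,0]]]'
python3 - <<'E'
from h import *
c=cam('wrist');W=cloud(c);print('handle',topfit(W,(.562,.1187),.03,.07,.1))
m=(W[...,2]>.046)&(W[...,2]<.056)&(W[...,1]>.08);print(cv2.minAreaRect((W[m][:,:2]*1000).astype(np.float32)))
cv2.imwrite('pics/w8.png',c['color'][...,::-1])
c=cam('scene');W=cloud(c);cv2.imwrite('pics/sc8.png',cv2.resize(c['color'][140:300,110:450,::-1],None,fx=2.3,fy=2.3,interpolation=cv2.INTER_CUBIC))
print(topfit(W,(.466,-.0375),.05,.045,.055),topfit(W,(.4617,-.3614),.05,.045,.055))
E
```

```text
time_s: 48.02
eef_pos: [0.5683, 0.1203, 0.2066]
eef_rot: [0.003, 0.705, 0.709, 0.003]
wrist_force: [-0.2, -0.0, -0.2]
opening: 0.586
grasp_force: 0.0
time_s: 48.65
eef_pos: [0.4062, 0.0393, 0.2017]
eef_rot: [0.0, 0.706, 0.709, 0.0]
wrist_force: [-0.6, -0.7, 0.9]
opening: 0.585
grasp_force: 0.0
handle [5.627e-01 1.185e-01 9.200e-03 8.250e-02 4.950e+02]
((560.8823852539062, 160.22671508789062), (41.31529998779297, 103.0179214477539), 2.7377731800079346)
[ 4.658e-01 -3.650e-02  2.430e-02  5.070e-02  1.510e+02] [ 4.593e-01 -3.598e-01  3.220e-02  5.060e-02  2.790e+02]
```

View pics/sc8.png

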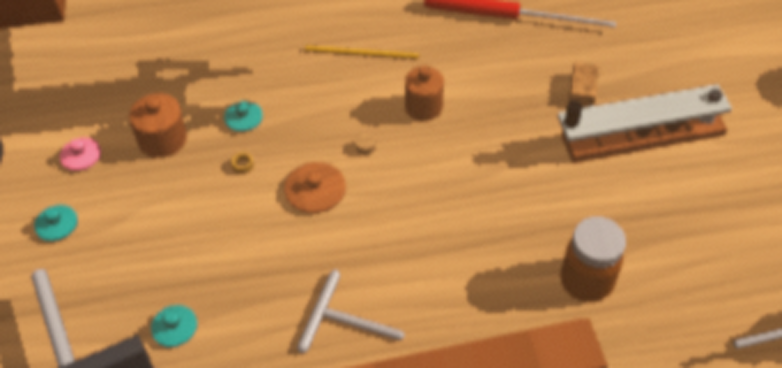

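The picture shows both pots lidded, at (158,122) and (424,92), the bar shut over the tray at (645,110), the large lid on the bench at (315,187) and the jar upright at (593,258). The bar's 2.7° matches the tray's 2.8 to 3.1°, so I'll hand in.

```bash
python3 -c "
from bench import ctrl
print(ctrl.hand_in())"
```

```text
the job is handed in; nothing more can be done
None
```

I handed the job in at about 49 s: the small and medium pots each hold one acorn under their own flat-seated lid, the bar is fully shut over the two spare acorns, the large lid is left on the bench since its pot is missing, and the jar is upright.

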